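# Find the hidden notch of the lock knob and draw out the slide tray

## Task

Unlock the slide loader: turn the lock knob on its top clockwise, feeling your way, until the turning resistance drops at the hidden notch, and let go there so that the knob sinks in. Then pull the tray all the way out to its stop by its grip plate, and let go. Leave the other things on the bench where they are.

Things in the scene. Friction and masses are not known exactly. Their poses are not given: they have to be found in the camera images.
- loader: the slide loader, a fixed white box 170 (x) x 120 (y) x 60 mm high; origin: centre of its underside, on the worktop; its -x side, where the tray comes out, faces the robot, give or take 0.3 rad; z up. A fixed centrifuge about 0.25 m high with its lid raised stands to its left and tall tube racks to its right: reach it from above over the free front middle of the bench
- knob_grip (a point): point to grip on the lock knob, on its upright axis, 5 mm in front of the middle of the loader's top, 100 mm above the worktop while locked: an upright black bar 66 mm long (point x, white line at the +x end), 14 mm thick (point y), reaching 19 mm below and 14 mm above this point, over a round skirt 60 mm across and 6 mm thick. Site x turns with the knob; at angle 0 it is the loader's x
- lock_knob (a joint): knob angle in rad, growing clockwise seen from above; stops 0 and 1.9; starts at 0 to 0.3. A hidden notch, slack for about 0.3 rad, is centred somewhere from 0.6 to 1.5, new each time. Turning off it takes about 0.2 to 0.4 N m, over it under 0.1 N m (at its near edge it pulls ahead). Let go in the notch, it sinks and frees the tray; elsewhere it stays up, locked
- plunger (a joint): how far the knob has sunk, in m: 0 to 0.002 raised (locked), 0.008 fully in the notch. A spring pushes the knob down with about 15 N: off the notch the hidden ring under it carries that, over the notch the hand that grips it does, holding it up until it lets go. Off the notch it cannot be pushed down
- tray_grip (a point): point to grip on the tray: the upright grey grip plate in front of the loader, 45 mm above the worktop, 15 mm below the plate's top. Plate 12 mm thick (point x), 44 mm wide (point y); behind it 44 mm free to the tray's front plate (35 mm high); it stands on an apron 44 mm wide whose top is 11 mm above the worktop. Axes as the loader's; the tray comes out along -x
- tray (a joint): how far the tray is drawn out, in m: 0 home, 0.080 at its stop; takes about 3 N to slide once unlocked, immovable while locked; stays where it is left
- label_roll: bystander: white roll of labels, 66 mm across, 26 mm high, lying flat; origin at the centre of its underside
- tape_roll: bystander: tan tape roll, 69 mm across, 19 mm high, lying flat; origin at the centre of its underside
- wash_bottle: bystander: white bottle, 76 x 63 x 156 mm, standing; origin under its centre
- timer: bystander: small white timer with a display, 39 x 68 x 62 mm, standing; origin under its centre
- marker: bystander: white marker pen with a black cap, 12 x 133 x 13 mm, lying near the front edge; origin under its centre
- sample_box: bystander: flat box with a clear lid, 144 x 137 x 52 mm; origin under its centre
- tip_box: bystander: box of pipette tips with a clear lid, 88 x 124 x 80 mm; origin under its centre

How it is judged:
By the outcome, as a careful person would: the job done as asked, in the order asked, and still so for the second after the job is handed in, with the robot touching nothing.
It also fails if it takes over 53 s, if anything falls off the work surface, if the arm or the gripper's body presses on something with over 40 N, if the wrist force passes 120 N, or if a joint passes its speed limit or range.

## Robot

A 6-joint arm with a two-finger parallel gripper is mounted at the origin on a cart in front of the work surface, level with it; the furniture and walls round the work are solid. World frame = base frame: x ahead of the robot, y to its left, z up, the work surface at z = 0. Lengths are in m, angles in rad, forces in N, time in s.
With the tool pointing down it reaches from about 0.35 to 0.775 m from the base axis. Payload 7.3 kg.
Tool frame: the origin (TCP) lies on the centre line of the jaws, within the pads' length; the fingertips stand 17 mm ahead of it and the grasp point (between the pads) lies 2 mm behind it (robot.tip_extent is the distance from the TCP to the fingertips, in m); z points along the fingers, y is the line along which they close (so a half turn about z gives the same grasp; the last joint's range is limited). The gripper opens to 92 mm and grips with 3 to 60 N. Pads are 19 mm wide; open, the fingers measure 130 mm over their backs; the gripper's body (75 mm by 190 mm) begins 47 mm behind the grasp point.
Start: joints at [-1.343, 0.342, 1.524, -0, 1.275, -0.146], TCP at [0.192, -0.489, 0.244] pointing down, gripper open.
Joint ranges: [-2.53, 2.53], [-0.77, 2.02], [0.04, 2.7], [-1, 4.14], [0.28, 2.66], [-3.11, 3.11]. Speed limits (rad/s): [2.57, 2.57, 3.14, 3.14, 3.14, 3.14].

## Interface

Orientations are given as [roll, pitch, yaw] about the fixed x, y, z axes, in that order (R = Rz(yaw) Ry(pitch) Rx(roll)).
In Python, from cell import robot gives the robot as it stands.
- The arm moves only by the tool step_arm, never from a script. Its argument "motion" is a list of rows, each a list of 2 entries, a list of its own where there are three numbers: the shift along the tool's x, y, z in units of 60 mm (1.0 is 60 mm), then the turn about the tool's z in rad. In form: [[[x, y, z], spin], ...]. A call has 1 to 10 rows; each row is the pose to reach, as a shift and turn from the pose commanded when the call began, along the tool's axes at that moment; what a row does not reach only later rows make up. A row lasts 1/8 s, in which the tool goes at most 62.5 mm and 10.7 degrees, less where a joint would pass 70% of its speed; a pose out of reach is approached as far as the arm can. A call with a gripper value outside its range is refused whole. "hand" is the closure in counts, from 0 (fully open) to 255 (shut), set as the call begins (left out, the last holds). The fingers move at their own pace and stop on an object; "squeeze" is the grip in N (left out, the last holds). Time passes only in rows, so rows that repeat a pose let the fingers close. It gives the time, the measured TCP pose, the force, the opening and the grip force at its end, in the units of the state.
- robot.observe(): the state, without advancing time (a new reading comes with each control period).
- robot.read_camera(name): name is "side" or "top" or "wrist"; returns a dict with "pixels" (420x560x3 uint8, red, green, blue), "intrinsics" (3x3 intrinsics, pixels), "k1" (the pictures are not rectified: a ray, as slopes to the right and down, at radius r is drawn at 1 + k1 r^2 times it, then the intrinsics apply), "xyz" and "rotation" of the camera in the world; the wrist camera has in their place "T_tool_cam" (4x4, takes a point from camera to tool coordinates, whose origin is the TCP and whose axes are the flange's). Camera axes: x right, y up, looking along -z (the intrinsics and any distortion apply to the point x, -y, -z); pixel columns grow to the right and rows downward; lengths in m; the calibration is good to about 2 mm. A picture is of the moment at which its call begins: read the wrist's pose just before it. There is no depth.
- robot.hand_in(): hands the job in; it is judged then, once.
The state is a dict: "time": time; "qpos": joint angles; "qvel": joint speeds; "joint_efforts": joint torques, N m; "tool_pos": TCP position; "tool_rot": TCP orientation; "contact_force": force on the tool from outside, world axes, zero at the start; "torque": the same for the moment, N m; "opening": finger opening in m; "grip_force": force on a finger pad.
Only numpy, scipy, OpenCV 4.12 (cv2) and the standard library are available. Lean on these libraries where they do the work, as an engineer would, in place of code of your own. Each camera call takes 0.05 s, during which the arm holds its last target. There are 200 camera calls.

## Working session

There is one attempt and no reset: what is moved stays moved. The work goes in short steps, Python scripts to look and compute and a tool call to move; the robot and the scene stay as the last step left them, time stands still between calls to the robot, and variables do not carry over. Pictures are saved under pics/ and viewed, at most 10 in all, crops included, and the job is handed in when it is done.

Besides the shell and the picture viewer there is one more tool, called after "Call:" by a JSON object that holds its "api" and its "payload". step_arm: Moves the arm, as the interface text tells. Its arguments: {"type":"object","properties":{"motion":{"type":"array"},"hand":{"type":"number"},"squeeze":{"type":"number"}},"required":["motion"]}

```bash
mkdir -p pics; cat > h.py <<'E'
import numpy as np, cv2
from cell import robot
def save(name,f):
    c=robot.read_camera(name); cv2.imwrite(f,c["pixels"][:,:,::-1]); return c
def campose(c,st=None):
    if "xyz" in c: 
        return np.array(c["xyz"]),np.array(c["rotation"])
    from scipy.spatial.transform import Rotation as R
    Rt=R.from_euler("xyz",st["tool_rot"]).as_matrix(); T=np.array(c["T_tool_cam"])
    return np.array(st["tool_pos"])+Rt@T[:3,3], Rt@T[:3,:3]
def px2w(c,uv,z,st=None):
    p,Rm=campose(c,st); K=np.array(c["intrinsics"]); k=c["k1"]
    d=np.linalg.inv(K)@[uv[0],uv[1],1]; s=d[:2]; r=s.copy()
    for _ in range(20): r=s/(1+k*(r@r))
    w=Rm@np.array([r[0],-r[1],-1]); t=(z-p[2])/w[2]; return p+t*w
def w2px(c,P,st=None):
    p,Rm=campose(c,st); q=Rm.T@(np.array(P)-p); s=np.array([q[0],-q[1]])/-q[2]
    s=s*(1+c["k1"]*(s@s)); K=np.array(c["intrinsics"]); return (K@[s[0],s[1],1])[:2]
E
python3 - <<'E'
from h import *
for n in ["top","side"]:
    c=save(n,f"pics/{n}0.png"); print(n,c["xyz"],c["rotation"],c["intrinsics"],c["k1"])
print(robot.observe())
E
```

```text
top [0.38953405 0.04472686 1.2299165 ] [ 0.12466318  0.01316465 -1.55737426] [[421.1913203    0.         278.95199334]
 [  0.         421.1913203  205.9867538 ]
 [  0.           0.           1.        ]] 0.011829891185046338
side [0.08190855 1.16722642 0.80166654] [ 1.03915083  0.00726704 -2.76483929] [[481.91800136   0.         271.96245941]
 [  0.         481.91800136 210.74895243]
 [  0.           0.           1.        ]] -0.08714746507877488
{'time': 0.1, 'qpos': array([-1.34298763e+00,  3.42639712e-01,  1.52491154e+00,  1.76005630e-05,
        1.27539777e+00, -1.45971826e-01]), 'qvel': array([ 0.00060001, -0.002039  , -0.00205404, -0.00063437, -0.00141148,
        0.0010293 ]), 'joint_efforts': array([ 1.78669936e-03, -4.32004809e+01, -2.44694656e+01,  7.19226524e-02,
        5.25641721e-02, -5.99752866e-05]), 'tool_pos': array([ 0.19166009, -0.4884058 ,  0.24312484]), 'tool_rot': array([-3.14025316e+00, -2.13941156e-04,  3.73775242e-01]), 'contact_force': array([ 0.0203345 , -0.71577569, -0.03795906]), 'torque': array([ 0.04702081,  0.02732022, -0.01100928]), 'grip_force': 0.0, 'opening': 0.09188464985614157}
```

View pics/top0.png

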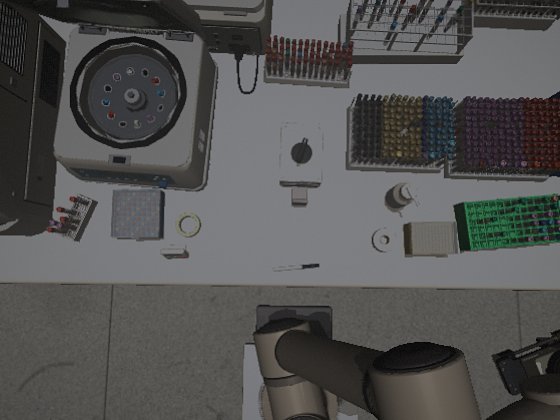

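View pics/side0.png

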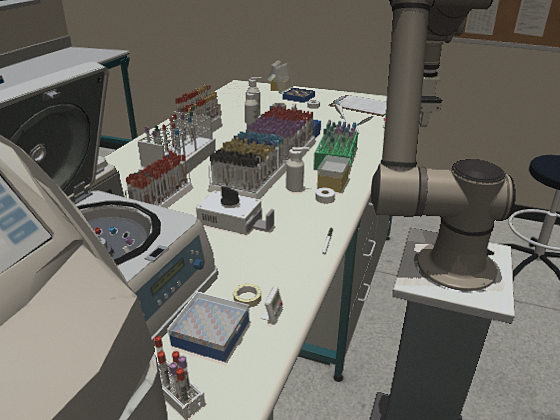

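The top view shows the loader at about (301,152), the knob at (302,150) with its white line up and slightly right, and the grip plate at (299,196). I'll enlarge that area.

```bash
sed -i 's|return np.array(c\["xyz"\]),np.array(c\["rotation"\])|from scipy.spatial.transform import Rotation as R; return np.array(c["xyz"]),R.from_euler("xyz",c["rotation"]).as_matrix()|' h.py
python3 - <<'E'
from h import *
im=cv2.imread("pics/top0.png")[112:212,250:350]
cv2.imwrite("pics/c1.png",cv2.resize(im,(600,600),interpolation=cv2.INTER_CUBIC))
E
```

```text
(no output)
```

View pics/c1.png

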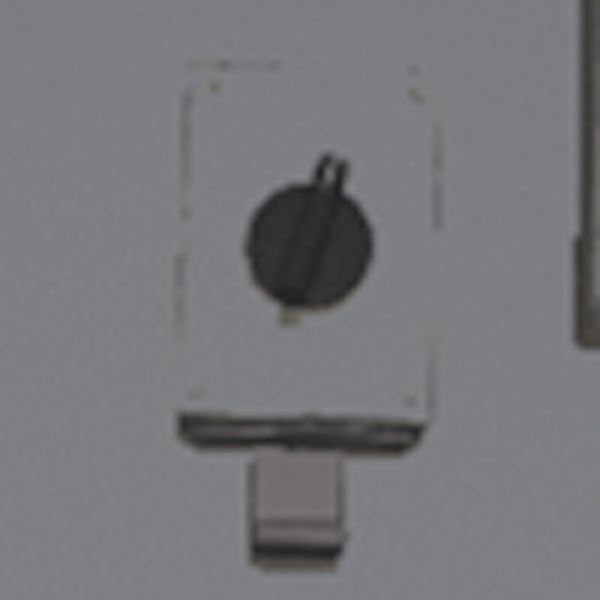

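```bash
python3 - <<'E'
from h import *
c=robot.read_camera("top"); st=robot.observe()
f=lambda u,v,z: px2w(c,(250+u/6-.4,112+v/6-.4),z)
for n,a in dict(fl=(180,412,.06),fr=(430,412,.06),bl=(188,65,.06),br=(437,68,.06),skirt=(311,247,.081),barA=(331,158,.114),barB=(292,305,.1),plL=(252,540,.06),plR=(344,537,.06)).items(): print(n,f(*a).round(4))
print(robot.read_camera("wrist")["T_tool_cam"])
E
```

```text
fl [0.6091 0.0612 0.06  ]
fr [ 0.6103 -0.0561  0.06  ]
bl [0.7776 0.0597 0.06  ]
br [ 0.7772 -0.0593  0.06  ]
skirt [0.6837 0.001  0.081 ]
barA [ 0.7167 -0.0065  0.114 ]
barB [0.6517 0.0102 0.1   ]
plL [0.5487 0.0268 0.06  ]
plR [ 0.5506 -0.0161  0.06  ]
[[ 1.25868246e-03  9.62634051e-01  2.70802695e-01  7.30208112e-02]
 [ 9.99999057e-01 -1.36046304e-03  1.88132470e-04  3.27111543e-04]
 [ 5.49519780e-04  2.70802203e-01 -9.62634856e-01 -1.41102655e-01]
 [ 0.00000000e+00  0.00000000e+00  0.00000000e+00  1.00000000e+00]]
```

Call:
{"api": "step_arm", "payload": {"motion": [[[0.5,-0.3,-0.5],-0.15],[[1.3,-0.7,-0.8],-0.3],[[2.2,-1.2,-0.8],-0.47],[[3.1,-1.7,-0.8],-0.64],[[4.0,-2.2,-0.8],-0.81],[[4.9,-2.7,-0.8],-0.98],[[5.8,-3.2,-0.8],-1.15],[[6.7,-3.7,-0.8],-1.32],[[7.6,-4.2,-0.8],-1.49],[[8.3,-4.6,-0.7],-1.66]], "hand": 0}}

```text
time: 1.45
tool_pos: [0.5559, -0.0478, 0.2858]
tool_rot: [3.141, 0.001, 2.041]
contact_force: [-0.5, -0.4, 0.1]
opening: 0.0918
grip_force: 0.0
```

Call:
{"api": "step_arm", "payload": {"motion": [[[0.1,0.3,0],-0.17],[[0.2,0.6,0],-0.34],[[0.3,0.9,0],-0.51],[[0.4,1.05,0],-0.68],[[0.4,1.05,0],-0.84],[[0.4,1.05,0],-0.84],[[0.4,1.05,0],-0.84],[[0.4,1.05,0],-0.84]]}}

```text
time: 2.45
tool_pos: [0.6001, -0.0005, 0.2857]
tool_rot: [-3.142, -0.0, 2.872]
contact_force: [0.5, 0.2, -0.4]
opening: 0.0917
grip_force: 0.0
```

```bash
python3 - <<'E'
from h import *
st=robot.observe(); c=save("wrist","pics/w1.png"); print(st["tool_pos"],st["tool_rot"],st["qpos"])
for P in [(.684,.001,.081),(.551,.005,.06),(.61,.06,.06)]: print(w2px(c,P,st))
E
```

```text
[ 6.00129503e-01 -5.05327569e-04  2.85716274e-01] [-3.14153703e+00 -1.82755714e-05  2.87180187e+00] [-1.28467688e-01  4.57553985e-01  1.22953943e+00 -5.28563396e-05
  1.45452516e+00 -1.42946710e+00]
[298.48427936 253.07669184]
[272.5129349  144.13683778]
[329.35771571 179.68124293]
```

View pics/w1.png

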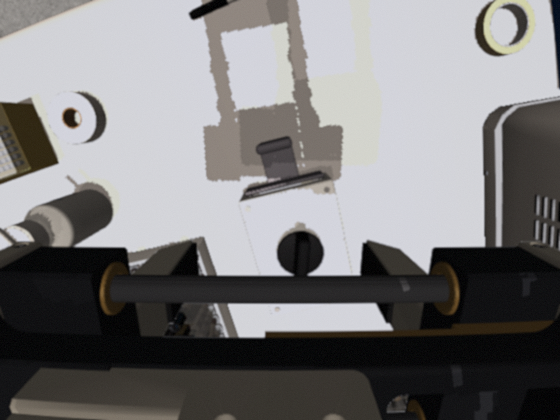

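The wrist view shows the skirt centred at about (300,252) and the plate top at about (275,143). Both are within 3 px of my predictions. The bar is aligned with the tool x axis, so I'll move above the knob and go down.

Call:
{"api": "step_arm", "payload": {"motion": [[[-0.7,0.2,0],0],[[-1.35,0.39,0.3],0],[[-1.35,0.39,1.0],0],[[-1.35,0.39,1.6],0],[[-1.35,0.39,2.1],0],[[-1.35,0.39,2.5],0],[[-1.35,0.39,2.8],0],[[-1.35,0.39,3.03],0],[[-1.35,0.39,3.03],0]], "hand": 0}}

```text
time: 3.62
tool_pos: [0.6841, 0.0008, 0.103]
tool_rot: [-3.141, -0.002, 2.874]
contact_force: [-0.2, 0.1, -0.8]
opening: 0.0918
grip_force: 0.0
```

```bash
python3 - <<'E'
from h import *
st=robot.observe(); c=save("wrist","pics/w2.png"); print(st)
for P in [(.684,.001,.114),(.551,.005,.06)]: print(w2px(c,P,st))
E
```

```text
{'time': 3.625, 'qpos': array([-1.10756213e-01,  7.55132868e-01,  1.20588826e+00, -1.05784870e-04,
        1.18213906e+00, -1.41344498e+00]), 'qvel': array([ 0.00054163, -0.02190963, -0.02708536,  0.00133124,  0.01126844,
        0.00024864]), 'joint_efforts': array([-3.41117475e-02, -6.06476140e+01, -2.28606892e+01, -2.29948835e-02,
       -6.89158682e-02,  3.46106986e-03]), 'tool_pos': array([0.68412043, 0.00075941, 0.10302159]), 'tool_rot': array([-3.14125039e+00, -1.53283679e-03,  2.87352499e+00]), 'contact_force': array([-0.21161629,  0.14523679, -0.8450029 ]), 'torque': array([ 0.02831796, -0.14698274, -0.02354163]), 'grip_force': 0.0, 'opening': 0.09184795149989373}
[279.72338052 282.09796133]
[222.0661694   16.37623592]
```

View pics/w2.png

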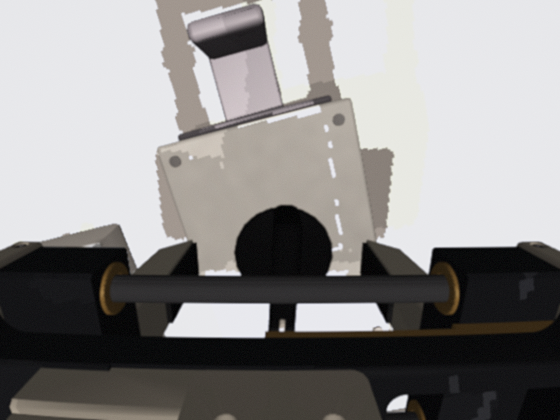

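The skirt is centred at about (284,250) between the jaws, and the bar is vertical in the image. The plate top is at (225,15). Closing on the bar now.

Call:
{"api": "step_arm", "payload": {"motion": [[[0,0,0],0],[[0,0,0],0],[[0,0,0],0],[[0,0,0],0],[[0,0,0],0],[[0,0,0],0]], "hand": 255, "squeeze": 45}}

```text
time: 4.42
tool_pos: [0.6845, 0.0008, 0.1039]
tool_rot: [-3.142, -0.0, 2.874]
contact_force: [0.6, 0.8, 0.2]
opening: 0.0367
grip_force: 0.0
```

```bash
cat > s.py <<'E'
from h import *
s=robot.observe(); print("t",s["time"],"yaw",s["tool_rot"][2].round(4),"p",s["tool_pos"].round(4),"F",s["contact_force"].round(2),"M",s["torque"].round(3),"open",round(s["opening"],4),"g",s["grip_force"],"q6",s["qpos"][5].round(4),"e6",s["joint_efforts"][5].round(3))
E
python3 s.py
```

```text
t 4.425 yaw 2.8738 p [0.6845 0.0008 0.1039] F [0.59 0.82 0.17] M [ 0.123 -0.155  0.068] open 0.0367 g 0.0 q6 -1.4136 e6 0.0
```

Call:
{"api": "step_arm", "payload": {"motion": [[[0,0,0],0],[[0,0,0],0],[[0,0,0],0],[[0,0,0],0],[[0,0,0],0],[[0,0,0],0]]}}

```text
time: 5.18
tool_pos: [0.6846, 0.0018, 0.104]
tool_rot: [3.14, -0.0, 2.874]
contact_force: [0.3, 5.0, -0.1]
opening: 0.0138
grip_force: 44.7
```

```bash
python3 s.py
```

```text
t 5.175 yaw 2.8737 p [0.6846 0.0018 0.104 ] F [ 0.34  4.99 -0.11] M [ 1.281 -0.406 -0.138] open 0.0138 g 44.73261058330536 q6 -1.4134 e6 -0.193
```

Call:
{"api": "step_arm", "payload": {"motion": [[[0,0,0],0.05],[[0,0,0],0.1],[[0,0,0],0.15]]}}

```text
time: 5.55
tool_pos: [0.6848, 0.0024, 0.104]
tool_rot: [3.139, -0.0, 2.723]
contact_force: [2.0, 7.7, -0.1]
opening: 0.0134
grip_force: 44.9
```

```bash
python3 s.py
```

```text
t 5.55 yaw 2.7228 p [0.6848 0.0024 0.104 ] F [ 1.96  7.7  -0.14] M [ 1.72  -0.532  0.07 ] open 0.0134 g 44.88516390323639 q6 -1.2622 e6 -0.516
```

Call:
{"api": "step_arm", "payload": {"motion": [[[0,0,0],0.04],[[0,0,0],0.08]]}}

```text
time: 5.8
tool_pos: [0.6849, 0.0028, 0.104]
tool_rot: [3.139, -0.0, 2.643]
contact_force: [0.6, 8.4, 0.3]
opening: 0.0138
grip_force: 44.9
```

```bash
python3 s.py
```

```text
t 5.8 yaw 2.6434 p [0.6849 0.0028 0.104 ] F [0.58 8.4  0.32] M [ 1.628 -0.307  0.12 ] open 0.0138 g 44.909875988960266 q6 -1.1827 e6 -0.214
```

Call:
{"api": "step_arm", "payload": {"motion": [[[0.02,0.04,0],0.04],[[0.02,0.04,0],0.08]]}}

```text
time: 6.05
tool_pos: [0.685, 0.0037, 0.104]
tool_rot: [3.141, 0.001, 2.563]
contact_force: [1.8, 3.3, -0.7]
opening: 0.0138
grip_force: 44.9
```

```bash
python3 s.py
```

```text
t 6.05 yaw 2.5632 p [0.685  0.0037 0.104 ] F [ 1.8   3.33 -0.66] M [ 0.603 -0.6    0.089] open 0.0138 g 44.89580512046814 q6 -1.0986 e6 -0.32
```

Call:
{"api": "step_arm", "payload": {"motion": [[[0,0,0],0.04],[[0,0,0],0.08]]}}

```text
time: 6.3
tool_pos: [0.6851, 0.0039, 0.104]
tool_rot: [3.141, 0.001, 2.483]
contact_force: [2.6, 3.6, -1.3]
opening: 0.0136
grip_force: 44.9
```

```bash
python3 s.py
```

```text
t 6.3 yaw 2.483 p [0.6851 0.0039 0.104 ] F [ 2.56  3.55 -1.31] M [ 0.759 -0.601  0.16 ] open 0.0136 g 44.91001546382904 q6 -1.0187 e6 -0.283
```

Call:
{"api": "step_arm", "payload": {"motion": [[[0,0,0],0.04],[[0,0,0],0.08]]}}

```text
time: 6.55
tool_pos: [0.6852, 0.004, 0.1039]
tool_rot: [3.14, 0.001, 2.403]
contact_force: [3.1, 5.5, -1.2]
opening: 0.0133
grip_force: 44.9
```

```bash
python3 s.py
```

```text
t 6.55 yaw 2.4031 p [0.6852 0.004  0.1039] F [ 3.11  5.5  -1.25] M [ 0.86  -0.708  0.198] open 0.0133 g 44.90670382976532 q6 -0.9387 e6 -0.29
```

Call:
{"api": "step_arm", "payload": {"motion": [[[0,0,0],0.04],[[0,0,0],0.08]]}}

```text
time: 6.8
tool_pos: [0.6853, 0.0041, 0.104]
tool_rot: [3.14, 0.001, 2.323]
contact_force: [2.8, 4.2, -1.0]
opening: 0.0137
grip_force: 44.9
```

```bash
python3 s.py
```

```text
t 6.8 yaw 2.3231 p [0.6853 0.0041 0.104 ] F [ 2.75  4.17 -1.  ] M [ 0.971 -0.768  0.128] open 0.0137 g 44.90568995475769 q6 -0.8587 e6 -0.288
```

Call:
{"api": "step_arm", "payload": {"motion": [[[0,0,0],0.04],[[0,0,0],0.08]]}}

```text
time: 7.05
tool_pos: [0.6855, 0.0043, 0.104]
tool_rot: [3.139, 0.001, 2.243]
contact_force: [4.1, 5.7, -2.1]
opening: 0.014
grip_force: 44.9
```

```bash
python3 s.py
```

```text
t 7.05 yaw 2.2431 p [0.6855 0.0043 0.104 ] F [ 4.1   5.65 -2.09] M [ 1.062 -0.845  0.175] open 0.014 g 44.91099178791046 q6 -0.7788 e6 -0.267
```

Call:
{"api": "step_arm", "payload": {"motion": [[[0,0,0],0.04],[[0,0,0],0.08]]}}

```text
time: 7.3
tool_pos: [0.6856, 0.0044, 0.104]
tool_rot: [3.139, 0.0, 2.163]
contact_force: [3.8, 5.1, -0.4]
opening: 0.0137
grip_force: 44.9
```

```bash
python3 s.py
```

```text
t 7.3 yaw 2.1632 p [0.6856 0.0044 0.104 ] F [ 3.85  5.09 -0.39] M [ 1.107 -1.047  0.082] open 0.0137 g 44.88273739814758 q6 -0.6987 e6 -0.378
```

Call:
{"api": "step_arm", "payload": {"motion": [[[0,0,0],0.04],[[0,0,0],0.08]]}}

```text
time: 7.55
tool_pos: [0.6855, 0.0044, 0.1034]
tool_rot: [3.139, 0.0, 2.083]
contact_force: [6.1, 4.5, -9.6]
opening: 0.0135
grip_force: 44.8
```

```bash
python3 s.py
```

```text
t 7.55 yaw 2.0828 p [0.6855 0.0044 0.1034] F [ 6.15  4.53 -9.6 ] M [ 1.06  -1.446 -0.071] open 0.0135 g 44.846835136413574 q6 -0.6185 e6 -0.51
```

Call:
{"api": "step_arm", "payload": {"motion": [[[0,0,0],0.04],[[0,0,0],0.08]]}}

```text
time: 7.8
tool_pos: [0.6857, 0.0044, 0.102]
tool_rot: [3.139, -0.0, 2.003]
contact_force: [9.4, 4.3, -14.5]
opening: 0.0137
grip_force: 44.9
```

```bash
python3 s.py
```

```text
t 7.8 yaw 2.0027 p [0.6857 0.0044 0.102 ] F [  9.36   4.3  -14.52] M [ 1.239 -2.082  0.095] open 0.0137 g 44.862810373306274 q6 -0.5386 e6 -0.345
```

Call:
{"api": "step_arm", "payload": {"motion": [[[0,0,0],0.03],[[0,0,0],0.03]]}}

```text
time: 8.05
tool_pos: [0.6858, 0.0044, 0.1017]
tool_rot: [3.139, -0.001, 1.974]
contact_force: [9.8, 5.4, -14.2]
opening: 0.0137
grip_force: 44.8
```

```bash
python3 s.py
```

```text
t 8.05 yaw 1.9735 p [0.6858 0.0044 0.1017] F [  9.78   5.38 -14.25] M [ 1.244 -2.093  0.003] open 0.0137 g 44.84829246997833 q6 -0.5095 e6 0.135
```

The hand now carries about 14 N of the spring force and Mz is near 0, so the knob is in the notch. Releasing.

Call:
{"api": "step_arm", "payload": {"motion": [[[0,0,0],0],[[0,0,0],0],[[0,0,0],0],[[0,0,0],0],[[0,0,0],0],[[0,0,0],0]], "hand": 0}}

```text
time: 8.8
tool_pos: [0.6846, 0.0034, 0.104]
tool_rot: [3.142, 0.0, 1.974]
contact_force: [-0.0, 0.0, -0.4]
opening: 0.0693
grip_force: 0.0
```

```bash
python3 s.py; python3 - <<'E'
from h import *
c=save("side","pics/s2.png"); im=cv2.imread("pics/s2.png")[160:250,180:300]
cv2.imwrite("pics/s2c.png",cv2.resize(im,None,fx=6,fy=6,interpolation=cv2.INTER_CUBIC))
E
```

```text
t 8.8 yaw 1.9738 p [0.6846 0.0034 0.104 ] F [-0.03  0.01 -0.36] M [-0.045 -0.13   0.012] open 0.0693 g 0.0 q6 -0.5097 e6 -0.0
```

View pics/s2c.png

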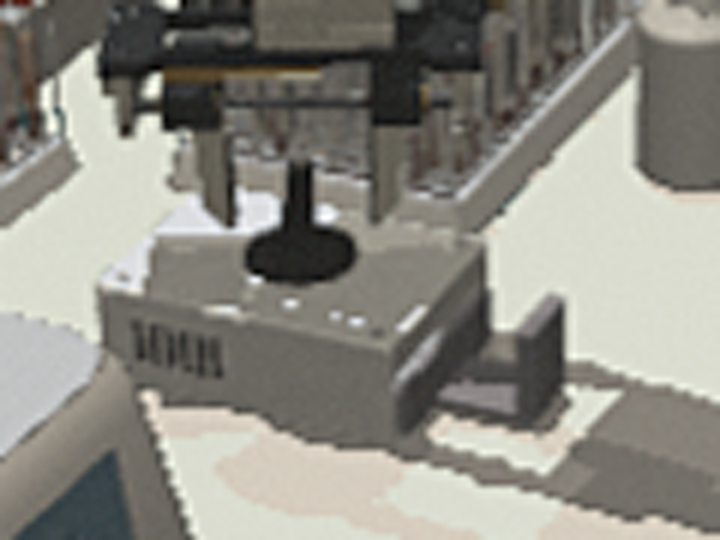

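The side crop shows the knob skirt now close to the box top at about (300,250), with the jaws clear. Moving over to the grip plate.

Call:
{"api": "step_arm", "payload": {"motion": [[[0,0,-0.4],0],[[0,0,-0.9],0],[[0.2,-0.4,-1.2],0.1],[[0.5,-1.1,-1.2],0.2],[[0.9,-2.02,-1.2],0.3],[[0.9,-2.02,-1.0],0.414],[[0.9,-2.02,-0.6],0.414],[[0.9,-2.02,-0.3],0.414],[[0.9,-2.02,-0.3],0.414]], "hand": 144}}

```text
time: 9.98
tool_pos: [0.5511, 0.0057, 0.1209]
tool_rot: [-3.139, -0.0, 1.56]
contact_force: [0.7, 0.6, 0.3]
opening: 0.0399
grip_force: 0.0
```

```bash
python3 s.py; python3 - <<'E'
from h import *
st=robot.observe(); c=save("wrist","pics/w3.png")
for P in [(.552,.028,.06),(.552,-.017,.06)]: print(w2px(c,P,st))
E
```

```text
t 9.975 yaw 1.5598 p [0.5511 0.0057 0.1209] F [0.74 0.6  0.26] M [-0.02  -0.087  0.041] open 0.0399 g 0.0 q6 -0.1176 e6 0.001
[280.02214826 200.02715939]
[280.58377573 260.75953966]
```

View pics/w3.png

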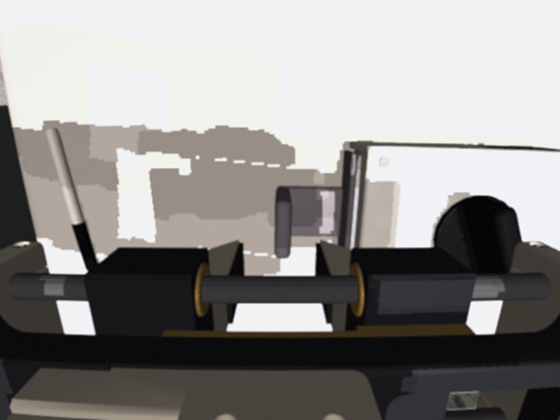

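The plate's top edge is at columns 276–290, rows 187–258, about 2 mm beyond the jaw centre. Correcting for that and going down.

Call:
{"api": "step_arm", "payload": {"motion": [[[0.06,0.05,0.3],0],[[0.06,0.05,0.7],0],[[0.06,0.05,1.0],0],[[0.06,0.05,1.22],0],[[0.06,0.05,1.22],0]]}}

```text
time: 10.65
tool_pos: [0.5545, 0.0093, 0.0477]
tool_rot: [-3.14, -0.0, 1.56]
contact_force: [0.3, 0.3, -1.0]
opening: 0.0399
grip_force: 0.0
```

Call:
{"api": "step_arm", "payload": {"motion": [[[0,0,0],0],[[0,0,0],0],[[0,0,0],0],[[0,0,0],0],[[0,0,0],0],[[0,0,0],0]], "hand": 255, "squeeze": 30}}

```text
time: 11.4
tool_pos: [0.5534, 0.0092, 0.049]
tool_rot: [-3.138, -0.0, 1.559]
contact_force: [-5.6, -0.9, 5.5]
opening: 0.0118
grip_force: 30.0
```

```bash
python3 s.py
```

```text
t 11.4 yaw 1.5592 p [0.5534 0.0092 0.049 ] F [-5.62 -0.93  5.5 ] M [-0.182  0.824 -0.245] open 0.0118 g 29.968139827251434 q6 -0.11 e6 -0.284
```

Call:
{"api": "step_arm", "payload": {"motion": [[[0,-0.1,0],0],[[0,-0.2,0],0],[[0,-0.3,0],0]]}}

```text
time: 11.78
tool_pos: [0.5371, 0.0095, 0.0491]
tool_rot: [3.14, -0.0, 1.56]
contact_force: [2.7, 2.8, 1.4]
opening: 0.0116
grip_force: 30.0
```

Call:
{"api": "step_arm", "payload": {"motion": [[[0,-0.2,0],0],[[0,-0.4,0],0],[[0,-0.6,0],0],[[0,-0.8,0],0],[[0,-0.95,0],0],[[0,-1.0,0],0],[[0,-1.0,0],0]]}}

```text
time: 12.65
tool_pos: [0.4757, 0.0109, 0.049]
tool_rot: [-3.14, -0.001, 1.56]
contact_force: [-1.1, 7.3, 5.7]
opening: 0.0112
grip_force: 30.0
```

Call:
{"api": "step_arm", "payload": {"motion": [[[0,-0.04,0],0],[[0,-0.08,0],0],[[0,-0.08,0],0]]}}

```text
time: 13.02
tool_pos: [0.4734, 0.0109, 0.049]
tool_rot: [3.138, -0.001, 1.559]
contact_force: [9.4, 8.9, -3.0]
opening: 0.0116
grip_force: 30.0
```

Call:
{"api": "step_arm", "payload": {"motion": [[[0,-0.04,0],0],[[0,-0.08,0],0],[[0,-0.08,0],0]]}}

```text
time: 13.4
tool_pos: [0.4733, 0.0108, 0.0493]
tool_rot: [3.128, -0.001, 1.559]
contact_force: [24.5, 11.6, -17.5]
opening: 0.0121
grip_force: 30.0
```

The tray is at its stop: 80 mm of travel and the force rises sharply. I'll ease the pull, open, and lift.

Call:
{"api": "step_arm", "payload": {"motion": [[[0,0.07,0],0],[[0,0.07,0],0]]}}

```text
time: 13.65
tool_pos: [0.4734, 0.0108, 0.0491]
tool_rot: [3.137, -0.001, 1.559]
contact_force: [9.4, 8.7, -1.9]
opening: 0.0118
grip_force: 30.0
```

Call:
{"api": "step_arm", "payload": {"motion": [[[0,0,0],0],[[0,0,0],0],[[0,0,0],0],[[0,0,0],0],[[0,0,0],0]], "hand": 144}}

```text
time: 14.28
tool_pos: [0.4715, 0.01, 0.0487]
tool_rot: [-3.141, 0.0, 1.56]
contact_force: [0.1, -0.8, 0.6]
opening: 0.0403
grip_force: 0.0
```

Call:
{"api": "step_arm", "payload": {"motion": [[[0,0,-0.2],0],[[0,0,-0.6],0],[[0,0,-1.2],0],[[0,0,-2.0],0],[[0,0,-2.8],0],[[0,0,-2.8],0],[[0,0,-2.8],0]]}}

```text
time: 15.15
tool_pos: [0.4711, 0.0102, 0.2167]
tool_rot: [-3.141, 0.0, 1.56]
contact_force: [0.5, -0.0, -0.9]
opening: 0.0401
grip_force: 0.0
```

```bash
python3 s.py; python3 - <<'E'
from h import *
a=save("top","pics/t3.png"); b=save("side","pics/s3.png")
A=cv2.resize(cv2.imread("pics/t3.png")[110:290,100:470],None,fx=2,fy=2)[:, :740]
B=cv2.resize(cv2.imread("pics/s3.png")[160:230,180:320],(480,240),interpolation=cv2.INTER_CUBIC)
o=np.zeros((600,740,3),np.uint8);o[:360]=A;o[360:,:480]=B;cv2.imwrite("pics/f.png",o)
E
```

```text
t 15.15 yaw 1.5599 p [0.4711 0.0102 0.2167] F [ 0.54 -0.05 -0.89] M [-0.071 -0.032 -0.032] open 0.0401 g 0.0 q6 -0.1303 e6 0.001
```

View pics/f.png

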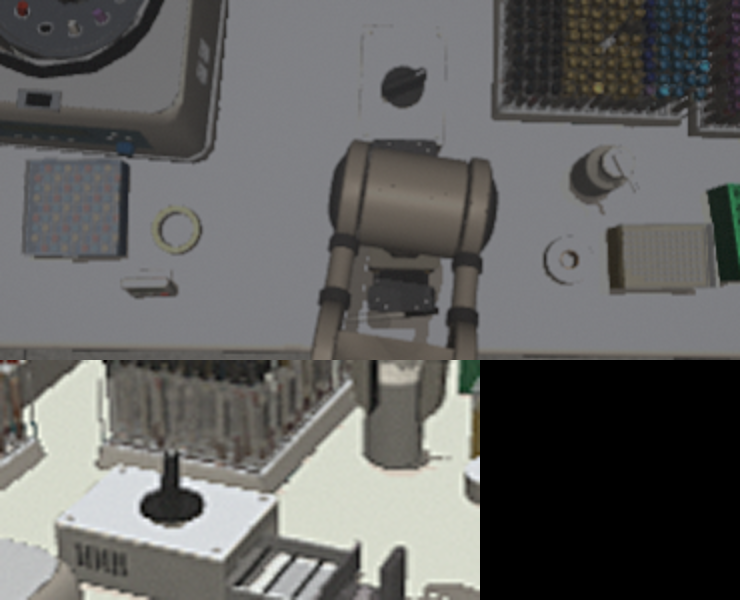

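The tray is fully out, with its interior visible at about (310,570). The knob is sunk at (172,505), and the other objects are where they were. Nothing touches the robot, so I'm handing in.

```bash
python3 -c "
from cell import robot; print(robot.hand_in())"
```

```text
the job is handed in; nothing more can be done
None
```

I turned the lock knob clockwise to the notch at about 1.17 rad and let it sink, pulled the tray 80 mm out to its stop, and released it. I moved nothing else and handed the job in at about 15 s.

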